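# Bring the fume hood over the board and set the fan

## Task

Swing the fume extractor's hood by its orange handle until it is centred over the green circuit board on the blue mat and leave it there. Then turn the fan selector knob so that its white pointer is clicked in at the green mark. Leave the red bin, the yellow spool and the bottle where they are.

Things in the scene. Friction and masses are not known exactly. Their poses are not given: they have to be found in the camera images.
- extractor: Fixed bench fume extractor, a white box 250 x 270 x 85 mm (x, y, height). Its origin is on the table exactly under the vertical pivot axis of the hood arm; the box reaches from -125 to +125 mm along its own x and from -105 to +165 mm along its own y. Its front faces its own -x (roughly towards the robot). A 28 mm thick post rises from the box at the origin to carry the arm.
- pivot_axis (a point): On the vertical pivot axis of the hood arm, at the height of its tube's centre (235 mm above the table).
- hood_arm (a joint): Swing angle of the hood arm, rad. At 0 the arm points along the extractor's own -x; the angle grows as the arm swings towards the extractor's own -y (counter-clockwise seen from above). Stops at -1.3 and 1.3. It starts on the negative side, above or close to the knob. The hinge is stiff (about 2 N at the handle) and stays where it is left.
- hood_handle (a point): Centre of the upright round orange handle on top of the hood: 30 mm diameter, 44 mm tall (22 mm up and down from this point), 250 mm horizontally from the pivot axis, 280 mm above the table, free all round. The arm's tube, 24 mm diameter, and the hood lie below it: nothing above 252 mm but a thin neck under the handle.
- hood_mouth (a point): Centre of the hood's round open underside (112 mm diameter, 140 mm above the table), straight below the handle.
- board (a point): Centre of the top of the green circuit board (75 x 106 mm, 23 mm above the table) held in a fixed holder on a blue mat 115 x 180 mm. It lies within about 15 mm of the circle on which the hood swings, on the arm's positive side.
- fan_knob (a joint): Angle of the selector knob, rad, growing clockwise seen from above. Sprung detents (clicks) at 0 (black mark), 0.6 (white), 1.2 (green) and 1.8 (red); between them the knob snaps to a nearby detent when let go. Starts at the black or the white mark. Turning it takes up to about 0.1 N m.
- knob_grip (a point): On the knob's vertical axis at the height to grip, 121 mm above the table. The knob is black: a round flange of 62 mm diameter whose top is 22 mm below this point, and across it an upright bar grip 60 mm long, 15 mm thick, whose top is 13 mm above this point. Site x axis: along the bar towards the end with the white pointer line; z up.
- green_mark (a point): Centre of the green round mark (16 mm diameter) beside the knob on top of the extractor, 42 mm horizontally from the knob's axis. With the pointer directed at it the knob stands at the green detent.
- parts_bin: Bystander: loose red open bin 100 x 140 x 55 mm on the table; origin at the centre of its underside.
- wire_spool: Bystander: loose yellow spool, 72 mm diameter, 62 mm tall, standing; origin at the centre of its underside.
- flux_bottle: Bystander: loose white bottle with a red cap, 44 mm diameter, 105 mm tall, standing; origin at the centre of its underside.
There are look-alikes about, which are no part of the job. Of the things that look like the part that bears board, the middle-sized one is meant.

How it is judged:
By the outcome, as a careful person would: the job done as asked, in the order asked, and still so for the second after the job is handed in, with the robot touching nothing.
It also fails if it takes over 61 s, if anything falls off the work surface, if the arm or the gripper's body presses on something with over 40 N, if the wrist force passes 120 N, or if a joint passes its speed limit or range.

## Robot

A 6-joint arm with a two-finger parallel gripper is mounted at the origin on the work surface. World frame = base frame: x ahead of the robot, y to its left, z up, the work surface at z = 0. Lengths are in m, angles in degrees, forces in N, time in s.
With the tool pointing down it reaches from about 0.3 to 0.75 m from the base axis. Payload 8.5 kg.
Tool frame: the origin (TCP) lies at the very end of the fingers, on their centre line; the grasp point (between the pads) lies arm.tcp_to_grasp behind it (arm.tcp_to_grasp is the distance from the TCP to the grasp point, in m); z points along the fingers, y is the direction in which the jaws open and shut (so a half turn about z gives the same grasp; the last joint's range is limited). The gripper opens to 88 mm and grips with 3 to 60 N. Pads are 18 mm wide; open, the fingers measure 123 mm over their backs; the gripper's body (75 mm by 187 mm) begins 45 mm behind the grasp point.
Start: joints at [-88.253, 21.807, 74.336, -0, 83.858, -12.336], TCP at [0.134, -0.533, 0.239] pointing down, gripper open.
Joint ranges: [-178.18, 178.18], [-50.72, 133.34], [12.68, 142.11], [-81.47, 261.47], [9.98, 163.14], [-165.26, 165.26]. Speed limits (degrees/s): [136.94, 136.94, 180, 180, 180, 180].

## Interface

Orientations are given as [roll, pitch, yaw] about the fixed x, y, z axes, in that order (R = Rz(yaw) Ry(pitch) Rx(roll)).
In Python, from cell import arm gives the robot as it stands.
- The arm moves only by the tool drive_tool, never from a script. Its argument "commands" is a list of rows, each a list of 4 numbers: the shift along the tool's x, y, z in cm, then the turn about the tool's z in rad. A call has exactly 5 rows; each row shifts and turns the commanded pose from where the row before left it, along the tool's axes as they then stand; what a row does not reach is not made up. A row lasts 1/8 s, in which the tool goes at most 62.5 mm and 10.7 degrees, less where a joint would pass 70% of its speed; a pose out of reach is approached as far as the arm can. A call is refused whole if a number of a shift passes 6.25 or a number of a turn 0.188, either way. A call with a gripper value outside its range is refused whole. "gripper" is the opening in per cent of the stroke, from 0 (shut) to 100 (fully open), set as the call begins (left out, the last holds). The fingers move at their own pace and stop on an object; "force" is the grip in N (left out, the last holds). Time passes only in rows, so rows that do not move let the fingers close, or fill a call up. It gives the time, the measured TCP pose, the force and the opening at its end, in the units of the state.
- arm.get_obs(): the state, without advancing time (a new reading comes with each control period).
- arm.camera(name): name is "scene" or "top" or "wrist"; returns a dict with "img" (420x560x3 uint8, red, green, blue), "fov_y" (degrees; the focal length in pixels is half the picture's height over the tangent of half this angle, whatever the lens; pixels are square), "cx", "cy" (the principal point, pixels), "R" (3x3) and "t" (3): a world point X has camera coordinates R X + t. Camera axes: x right, y down, z forward; pixel columns grow to the right and rows downward; lengths in m; the calibration is good to about 2 mm. A picture is of the moment at which its call begins. There is no depth.
- arm.close_job(): hands the job in, once; it reports no verdict.
The state is a dict: "t": time; "qpos": joint angles; "qd": joint speeds; "joint_torque": joint torques, N m; "position": TCP position; "orientation": TCP orientation; "force": force on the tool from outside, world axes, zero at the start; "torque": the same for the moment, N m; "grip_width": finger opening in m.
Only numpy, scipy, OpenCV 4.12 (cv2) and the standard library are available. Lean on these libraries where they do the work, as an engineer would, in place of code of your own. Each camera call takes 0.05 s, during which the arm holds its last target.

## Working session

There is one attempt and no reset: what is moved stays moved. The work goes in short steps, Python scripts to look and compute and a tool call to move; the robot and the scene stay as the last step left them, time stands still between calls to the robot, and variables do not carry over. Pictures are saved under pics/ and viewed, and the job is handed in when it is done.

Besides the shell and the picture viewer there is one more tool, called after ">>>" as a command line: name --pt "numbers of a row" for each row, then --argument value for the rest. drive_tool: Moves the arm, as the interface text tells. Its arguments: {"type":"object","properties":{"commands":{"type":"array","items":{"type":"array","items":{"type":"number"}}},"gripper":{"type":"number"},"force":{"type":"number"}},"required":["commands"]}

```bash
ls; mkdir -p pics
cat > h.py <<'E'
import numpy as np,cv2,pickle
from cell import arm
def snap(n,tag):
    c=arm.camera(n); cv2.imwrite(f'pics/{tag}.png',c['img'][:,:,::-1]); pickle.dump(c,open(f'pics/{tag}.pkl','wb')); return c
def load(tag): return pickle.load(open(f'pics/{tag}.pkl','rb'))
def ray(c,u,v):
    f=c['img'].shape[0]/2/np.tan(np.radians(c['fov_y']/2))
    d=c['R'].T@np.array([(u-c['cx'])/f,(v-c['cy'])/f,1.]); o=-c['R'].T@c['t']; return o,d
def plane(c,u,v,z):
    o,d=ray(c,u,v); return o+d*(z-o[2])/d[2]
def proj(c,X):
    f=c['img'].shape[0]/2/np.tan(np.radians(c['fov_y']/2)); p=c['R']@np.array(X)+c['t']; return p[:2]/p[2]*f+[c['cx'],c['cy']]
E
python3 - <<'E'
from h import *
for n in('scene','top','wrist'):
    c=snap(n,n+'0'); print(n,c['fov_y'],c['cx'],c['cy'],(-c['R'].T@c['t']).round(3))
print(arm.get_obs(),arm.tcp_to_grasp)
E
```

```text
pics
scene 43.54772006276447 278.0124006741009 217.5866899824922 [1.287 0.893 1.083]
top 50.2149648118759 280.0965705834717 208.59764908764714 [0.487 0.042 1.384]
wrist 60.428770973656974 277.4797815136224 208.89622965178899 [ 0.206 -0.515  0.383]
{'t': 0.15, 'qpos': array([-8.82525114e+01,  2.18338102e+01,  7.43709411e+01, -1.03162522e-03,
        8.38560216e+01, -1.23352468e+01]), 'qd': array([ 0.03739615, -0.17183653, -0.13258463, -0.05193739, -0.07315754,
       -0.03778231]), 'joint_torque': array([ 2.77541076e-03, -4.38075864e+01, -2.24617124e+01,  7.13738264e-02,
        3.43064696e-02, -9.11949360e-05]), 'position': array([ 0.13381968, -0.53327046,  0.23828637]), 'orientation': array([-1.79940411e+02, -1.19810955e-02,  1.40828401e+01]), 'force': array([ 0.03095361,  0.26987573, -0.51726098]), 'torque': array([ 0.01937239, -0.02073236, -0.01747995]), 'grip_width': 0.08817595672053127} 0.0187
```

View pics/top0.png

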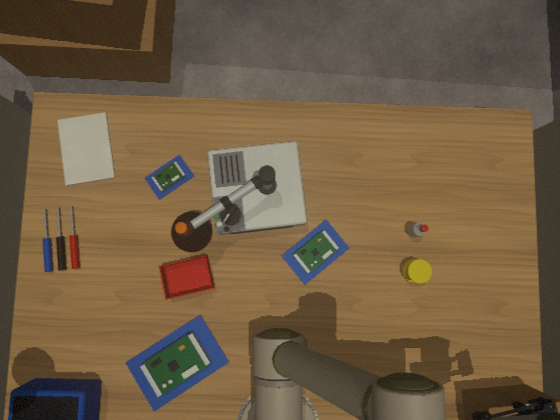

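View pics/scene0.png

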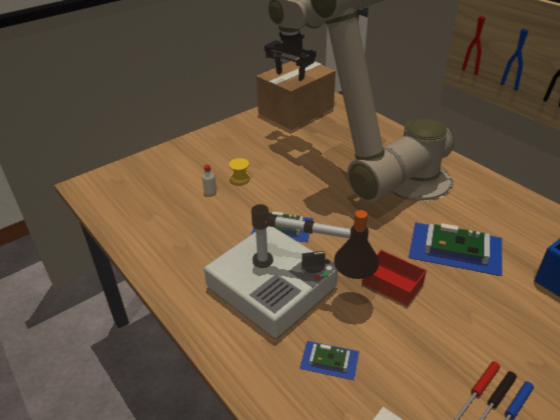

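Three look-alike boards on blue mats appear in the top view: small at (169,176), middle at (315,252) and large at (177,362). The middle-sized one at (315,252) fits, and it also lies on the arm's positive side near the swing circle. I'll confirm that in a crop and measure.

```bash
cat > m.py <<'E'
from h import *
c=load('top0'); img=c['img']; hsv=cv2.cvtColor(img,cv2.COLOR_RGB2HSV)
def blobs(lo,hi,z,name,c=c,hsv=hsv,amin=15):
    m=cv2.inRange(hsv,lo,hi)
    cs,_=cv2.findContours(m,cv2.RETR_EXTERNAL,cv2.CHAIN_APPROX_NONE)
    for k in cs:
        a=cv2.contourArea(k)
        if a<amin: continue
        r=cv2.minAreaRect(k); P=[plane(c,*q,z)[:2] for q in cv2.boxPoints(r)]
        print(name,int(a),np.round(r[0],1),plane(c,*r[0],z)[:2].round(4),'sides',np.linalg.norm(P[1]-P[0]).round(4),np.linalg.norm(P[2]-P[1]).round(4),'ang',np.degrees(np.arctan2(*(P[1]-P[0])[::-1])).round(1))
blobs((105,150,60),(125,255,255),0.002,'blue',amin=300)
blobs((45,80,30),(85,255,255),0.023,'green')
blobs((5,200,140),(14,255,255),0.302,'orange')
blobs((0,0,125),(180,70,255),0.085,'white',amin=1000)
E
python3 m.py
python3 - <<'E'
from h import *
i=load('top0')['img'][:,:,::-1]
cv2.imwrite('pics/crop1.png',cv2.resize(i[130:290,150:360],None,fx=3.7,fy=3.7,interpolation=cv2.INTER_CUBIC))
i=load('scene0')['img'][:,:,::-1]
cv2.imwrite('pics/crop2.png',cv2.resize(i[195:330,200:400],None,fx=4,fy=4,interpolation=cv2.INTER_CUBIC))
E
```

```text
blue 472 [ 46.  404.5] [0.0505 0.676 ] sides 0.2196 0.0814 ang -88.9
green 1836 [174.5 364.5] [0.176  0.3052] sides 0.1512 0.1092 ang -55.8
green 667 [315.8 251.3] [ 0.5169 -0.103 ] sides 0.1003 0.0736 ang -49.4
green 317 [167.9 175.9] [0.7344 0.3553] sides 0.0707 0.0529 ang -53.4
orange 45 [181. 227.] [0.56   0.2529] sides 0.024 0.0241 ang -88.3
white 6401 [256.7 186.5] [0.6998 0.0809] sides 0.2722 0.2472 ang -81.6
white 3153 [ 85.3 148.4] [0.797  0.5859] sides 0.1453 0.2009 ang -79.6
```

View pics/crop1.png

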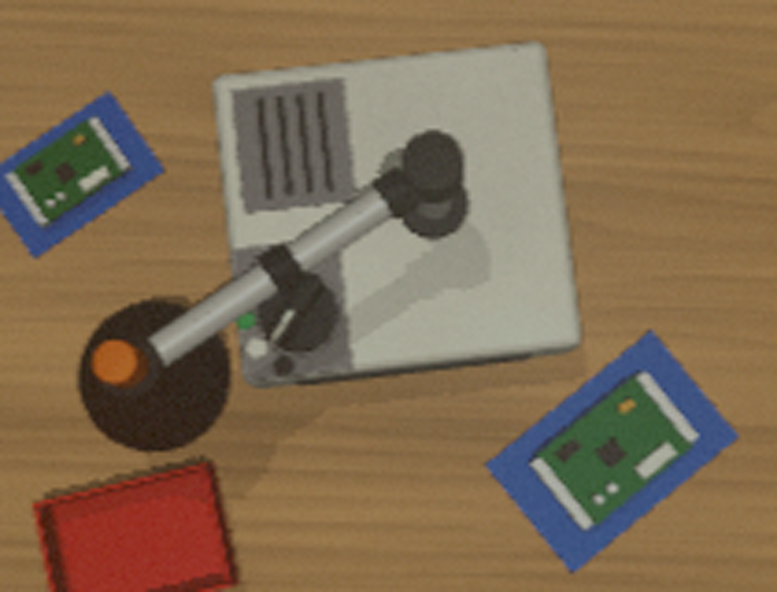

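View pics/crop2.png

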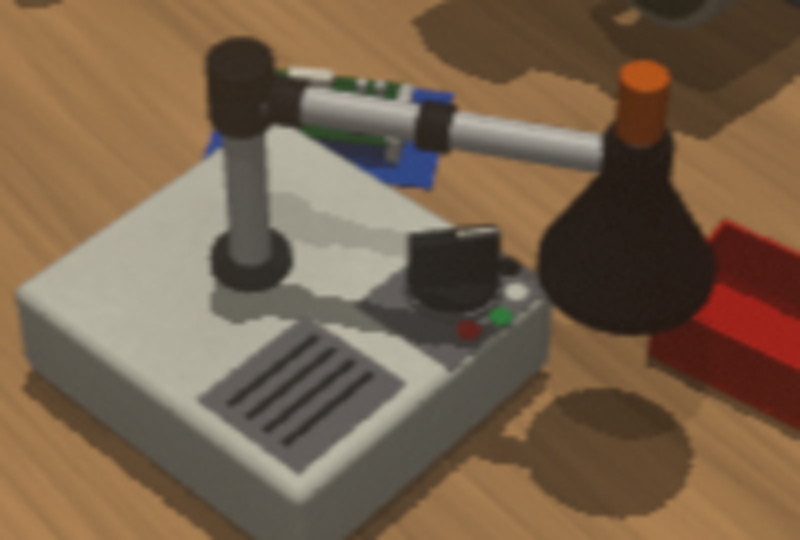

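The crop confirms the middle mat at (315,252): its green board measures about 100 x 74 mm, against 151 x 109 mm (large) and 71 x 53 mm (small). Next I measure the handle and pivot.

Run:
```python
from h import *
T=load('top0');S=load('scene0')
def om(c,lo=(3,190,90),hi=(16,255,255)):
    h=cv2.cvtColor(c['img'],cv2.COLOR_RGB2HSV); m=cv2.inRange(h,lo,hi)
    n,l,st,ce=cv2.connectedComponentsWithStats(m); o=sorted(range(1,n),key=lambda i:-st[i,4])[:3]
    for i in o: print(st[i],ce[i].round(1))
om(T);om(S)
# box outline corners in top
h=cv2.cvtColor(T['img'],cv2.COLOR_RGB2HSV); m=cv2.inRange(h,(0,0,125),(180,70,255))
cs,_=cv2.findContours(m,cv2.RETR_EXTERNAL,cv2.CHAIN_APPROX_NONE); k=[k for k in cs if cv2.contourArea(k)>5000][0]
ap=cv2.approxPolyDP(cv2.convexHull(k),5,True)[:,0]; print([(tuple(p),plane(T,*p,.085)[:2].round(4)) for p in ap])
# mat center
m=cv2.inRange(h,(105,130,50),(125,255,255)); cs,_=cv2.findContours(m[200:300,270:360].copy(),cv2.RETR_EXTERNAL,cv2.CHAIN_APPROX_NONE)
r=cv2.minAreaRect(max(cs,key=cv2.contourArea)); q=np.array(r[0])+[270,200]; print('mat',r,q,plane(T,*q,.002))
```

```text
[ 159  255   53   42 1138] [186.4 275. ]
[ 70 235   9  34 203] [ 73.9 251.7]
[175 222  13  12 120] [180.7 227.4]
[472 362  28  33 184] [486.1 377.9]
[355 210  13  13 107] [360.7 214.7]
[378 264  40  25  94] [400.1 274.1]
[((np.int32(296), np.int32(142)), array([ 0.8374, -0.0314])), ((np.int32(306), np.int32(222)), array([ 0.5997, -0.0661])), ((np.int32(245), np.int32(229)), array([0.5742, 0.1105])), ((np.int32(212), np.int32(196)), array([0.6677, 0.21  ])), ((np.int32(208), np.int32(151)), array([0.8013, 0.2277]))]
mat ((44.85360336303711, 51.67938232421875), (36.00827407836914, 56.85038757324219), 50.52754211425781) [314.85360336 251.67938232] [ 0.51611072 -0.10215646  0.002     ]
```

Run:
```python
from h import *
T=load('top0');S=load('scene0')
for z in(.28,.295,.302): print(z,plane(T,180.8,227.3,z).round(4),plane(S,360.8,214.3,z).round(4))
print(plane(S,360.8,222,.28))
piv=np.array([.703,.0513])
for p in ([.7,.05,.26],): print(proj(T,p),proj(S,p))
# cap of pivot: top px (267,173.8); scene cap top ellipse centre (200+240/4,195+55/4)
for z in(.255,.265,.275): print(z,plane(T,267,173.8,z)[:2],plane(S,260,208.5,z)[:2])
```

```text
0.28 [0.5608 0.2576 0.28  ] [0.5435 0.237  0.28  ]
0.295 [0.5598 0.2547 0.295 ] [0.5574 0.2492 0.295 ]
0.302 [0.5593 0.2533 0.302 ] [0.5639 0.2549 0.302 ]
[0.56387613 0.25727296 0.28      ]
[267.10561578 175.65106272] [262.18865961 209.43992076]
0.255 [0.705742   0.05045263] [0.6984105 0.0383028]
0.265 [0.70380639 0.05037516] [0.70552291 0.04862754]
0.275 [0.70187077 0.05029769] [0.71263532 0.05895228]
```

```bash
cat >> h.py <<'E'
def wrap(a): return (a+180)%360-180
def pose():
    o=arm.get_obs(); return np.array(o['position']),o['orientation'][2]
def plan(X,yaw,n=5,start=None):
    """line to X, yaw in n rows; tool down: shift first, then turn"""
    p,y=pose() if start is None else start
    p=np.array(p,float); dy=wrap(yaw-y) if abs(yaw)<=400 else 0
    t=-np.radians(dy)/n; rows=[]; X=np.array(X)
    for i in range(n):
        d=(X-p)/(n-i); a=np.radians(y)
        s=np.array([np.cos(a)*d[0]+np.sin(a)*d[1],np.sin(a)*d[0]-np.cos(a)*d[1],-d[2]])*100
        s=np.round(s,2); tr=round(t,3); rows.append([*map(float,s),tr])
        s=s/100; p=p+[np.cos(a)*s[0]+np.sin(a)*s[1],np.sin(a)*s[0]-np.cos(a)*s[1],-s[2]]; y-=np.degrees(tr)
    for k in range(0,n,5): print(rows[k:k+5])
    return p,y
E
python3 -c "
from h import *
print(plan([.5615,.2545,.36],124.8,20))"
```

```text
[[3.03, -3.3, -0.61, np.float64(-0.097)], [3.34, -2.99, -0.61, np.float64(-0.097)], [3.61, -2.65, -0.61, np.float64(-0.097)], [3.85, -2.29, -0.61, np.float64(-0.097)], [4.06, -1.91, -0.61, np.float64(-0.097)]]
[[4.22, -1.51, -0.61, np.float64(-0.097)], [4.35, -1.09, -0.61, np.float64(-0.097)], [4.43, -0.66, -0.61, np.float64(-0.097)], [4.48, -0.23, -0.61, np.float64(-0.097)], [4.48, 0.2, -0.61, np.float64(-0.097)]]
[[4.44, 0.64, -0.61, np.float64(-0.097)], [4.35, 1.06, -0.61, np.float64(-0.097)], [4.23, 1.48, -0.61, np.float64(-0.097)], [4.07, 1.88, -0.61, np.float64(-0.097)], [3.87, 2.27, -0.61, np.float64(-0.097)]]
[[3.63, 2.63, -0.6, np.float64(-0.097)], [3.35, 2.97, -0.61, np.float64(-0.097)], [3.05, 3.28, -0.6, np.float64(-0.097)], [2.72, 3.56, -0.61, np.float64(-0.097)], [2.37, 3.81, -0.6, np.float64(-0.097)]]
(array([0.56151967, 0.25455391, 0.35998637]), np.float64(125.2366523461404))
```

>>> drive_tool --pt "3.0 -3.3 -0.6 -0.097" --pt "3.3 -3.0 -0.6 -0.097" --pt "3.6 -2.7 -0.6 -0.097" --pt "3.9 -2.3 -0.6 -0.097" --pt "4.1 -1.9 -0.6 -0.097" --gripper 100

```text
t: 0.78
position: [0.241, -0.3343, 0.2688]
orientation: [-180.0, -0.0, 42.0]
force: [-0.2, -0.3, -0.4]
grip_width: 0.0884
```

>>> drive_tool --pt "4.2 -1.5 -0.6 -0.097" --pt "4.3 -1.1 -0.6 -0.097" --pt "4.4 -0.7 -0.6 -0.097" --pt "4.5 -0.2 -0.6 -0.097" --pt "4.5 0.2 -0.6 -0.097"

```text
t: 1.4
position: [0.3473, -0.1376, 0.2989]
orientation: [180.0, -0.0, 69.8]
force: [-0.7, 0.0, -0.3]
grip_width: 0.0883
```

>>> drive_tool --pt "4.4 0.6 -0.6 -0.097" --pt "4.3 1.1 -0.6 -0.097" --pt "4.2 1.5 -0.6 -0.097" --pt "4.1 1.9 -0.6 -0.097" --pt "3.9 2.3 -0.6 -0.097"

```text
t: 2.02
position: [0.4547, 0.0589, 0.3288]
orientation: [-180.0, 0.0, 97.6]
force: [-0.2, -0.4, -0.2]
grip_width: 0.0881
```

>>> drive_tool --pt "3.6 2.6 -0.6 -0.097" --pt "3.3 3.0 -0.6 -0.097" --pt "3.0 3.3 -0.6 -0.097" --pt "2.7 3.6 -0.6 -0.097" --pt "2.4 3.8 -0.6 -0.097"

```text
t: 2.65
position: [0.5623, 0.2547, 0.3586]
orientation: [-180.0, -0.0, 125.4]
force: [0.2, -0.1, -0.3]
grip_width: 0.0884
```

Run:
```python
from h import *
c=snap('wrist','w1');snap('scene','s1'); p=pose();print(p,proj(c,[.5615,.2545,.302]))
h=cv2.cvtColor(c['img'],cv2.COLOR_RGB2HSV); m=cv2.inRange(h,(3,190,90),(16,255,255))
n,l,st,ce=cv2.connectedComponentsWithStats(m); i=1+np.argmax(st[1:,4]); print(st[i],ce[i],plane(c,*ce[i],.302))
```

```text
(array([0.56278071, 0.25628673, 0.35735826]), np.float64(125.52668597345728)) [278.44986413 232.59182719]
[ 254  190   48   60 2312] [277.35769896 220.53979239] [0.55657816 0.2603018  0.302     ]
```

View pics/w1.png

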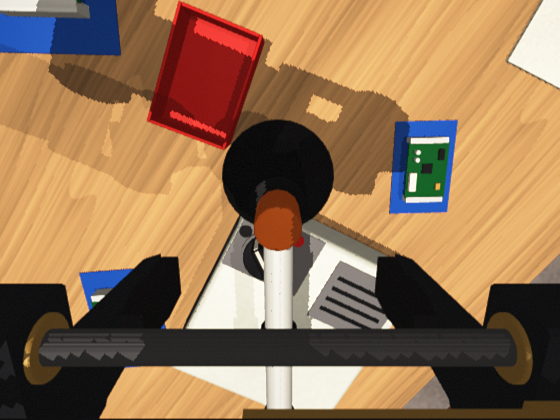

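>>> drive_tool --pt "0 0 2.4 0" --pt "0 0 2.4 0" --pt "0 0 2.0 0" --pt "0 0 1.8 0" --pt "0 0 1.1 0"

```text
t: 3.38
position: [0.5614, 0.2527, 0.2609]
orientation: [-179.9, -0.0, 125.2]
force: [0.3, -0.4, 0.9]
grip_width: 0.088
```

Run:
```python
from h import *
c=snap('scene','s2'); cv2.imwrite('pics/s2c.png',cv2.resize(c['img'][80:340,200:480,::-1],None,fx=2.3,fy=2.3))
```

```text
(no output)
```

View pics/s2c.png

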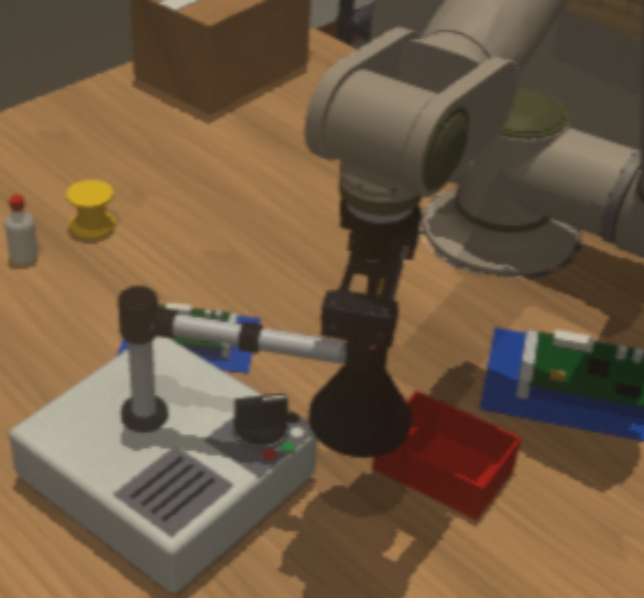

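The gripper surrounds the handle, with its fingers in front of it at crop pixel (360,330). I close it lightly.

>>> drive_tool --pt "0 0 0 0" --pt "0 0 0 0" --pt "0 0 0 0" --pt "0 0 0 0" --pt "0 0 0 0" --gripper 0 --force 15

```text
t: 4.05
position: [0.5618, 0.2534, 0.2618]
orientation: [180.0, 0.0, 125.2]
force: [-1.1, 0.2, -1.1]
grip_width: 0.04
```

>>> drive_tool --pt "0 0 0 0" --pt "0 0 0 0" --pt "0 -0.5 0 -0.02" --pt "-0.03 -1.0 0 -0.04" --pt "-0.05 -1.5 0 -0.06"

```text
t: 4.68
position: [0.5385, 0.2342, 0.2618]
orientation: [179.9, 0.1, 132.3]
force: [4.6, -1.8, 0.3]
grip_width: 0.0293
```

>>> drive_tool --pt "-0.09 -2.05 0 -0.0825" --pt "-0.09 -2.05 0 -0.0825" --pt "-0.09 -2.05 0 -0.0825" --pt "-0.09 -2.05 0 -0.0825" --pt "-0.09 -2.05 0 -0.0825"

```text
t: 5.3
position: [0.4797, 0.1508, 0.2618]
orientation: [180.0, 0.2, 155.9]
force: [13.1, -3.1, -5.9]
grip_width: 0.0297
```

Run:
```python
from h import *
c=snap('top','t2');c=snap('scene','s3'); p,y=pose();d=p[:2]-[.7035,.0505];print(p,y,np.hypot(*d),np.degrees(np.arctan2(*d[::-1]))%360,arm.get_obs()['force'])
```

```text
[0.47930763 0.14976046 0.26177002] 155.7862191529702 0.24518331572798796 156.11878521475614 [ 8.04532369 -2.99624938 -5.20668383]
```

View pics/s3.png

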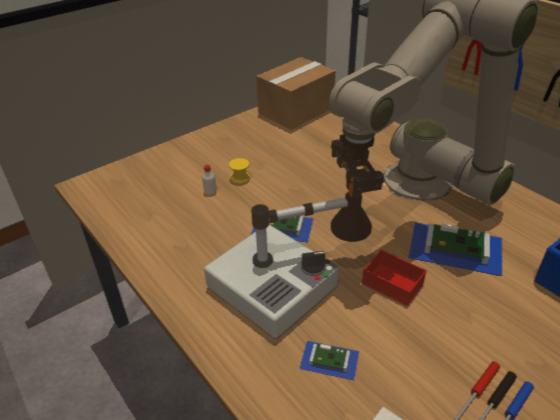

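>>> drive_tool --pt "-0.15 -2.05 0 -0.0825" --pt "-0.15 -2.05 0 -0.0825" --pt "-0.12 -2.05 0 -0.0825" --pt "-0.1 -2.05 0 -0.0825" --pt "-0.1 -2.05 0 -0.0825"

```text
t: 6.02
position: [0.4594, 0.0514, 0.2618]
orientation: [180.0, 0.2, 179.6]
force: [11.6, 2.8, -6.1]
grip_width: 0.0297
```

>>> drive_tool --pt "-0.12 -2.05 0 -0.0825" --pt "-0.12 -2.05 0 -0.0825" --pt "-0.12 -2.05 0 -0.0825" --pt "-0.09 -2.05 0 -0.0825" --pt "-0.09 -2.05 0 -0.0825"

```text
t: 6.65
position: [0.4805, -0.0478, 0.2618]
orientation: [180.0, 0.2, -156.8]
force: [11.6, 8.2, -4.5]
grip_width: 0.0295
```

>>> drive_tool --pt "-0.09 -2.0 0 -0.0825" --pt "-0.07 -1.7 0 -0.07" --pt "-0.04 -1.1 0 -0.04" --pt "0 -0.5 0 -0.02" --pt "0 0 0 0"

```text
t: 7.28
position: [0.5068, -0.0935, 0.2618]
orientation: [-180.0, 0.2, -144.7]
force: [8.8, 3.8, -3.2]
grip_width: 0.0298
```

Run:
```python
from h import *
c=snap('top','t3');c=snap('scene','s4');c=snap('wrist','w3'); p,y=pose();d=p[:2]-[.7035,.0505];print(p,y,np.hypot(*d),np.degrees(np.arctan2(*d[::-1]))%360,arm.get_obs()['force'])
```

```text
[ 0.50665753 -0.09343473  0.2617796 ] -144.73456035136977 0.24385275465580888 216.17493722221607 [10.07200227  4.74183568 -2.56268745]
```

View pics/t3.png

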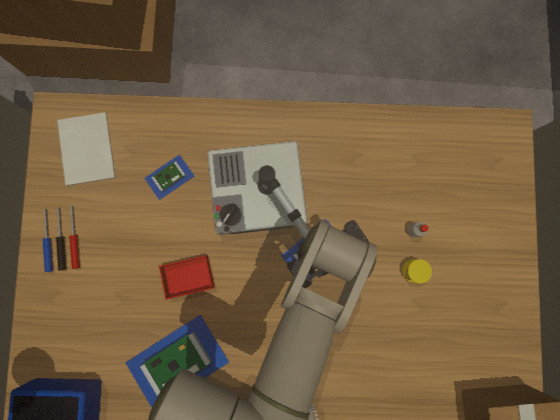

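View pics/w3.png

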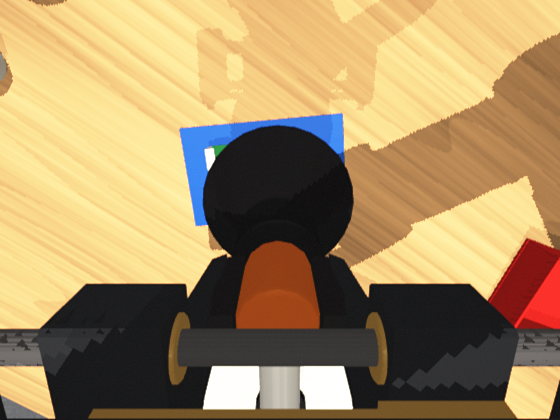

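>>> drive_tool --pt "-0.03 -0.5 0 -0.02" --pt "-0.03 -0.5 0 -0.02" --pt "-0.03 -0.4 0 -0.017" --pt "0 0 0 0" --pt "0 0 0 0"

```text
t: 8.05
position: [0.5151, -0.1043, 0.2618]
orientation: [-180.0, 0.1, -141.5]
force: [6.2, 3.2, -0.6]
grip_width: 0.0297
```

>>> drive_tool --pt "0 0 0 0" --pt "0 0 0 0" --pt "0 0 0 0" --pt "0 0 0 0" --pt "0 0 0 0" --gripper 100

```text
t: 8.68
position: [0.5147, -0.1048, 0.2617]
orientation: [180.0, -0.0, -141.5]
force: [0.9, -0.5, 0.7]
grip_width: 0.0774
```

>>> drive_tool --pt "0 0 0 0" --pt "0 0 -1.0 0" --pt "0 0 -3.0 0" --pt "0 0 -3.0 0" --pt "0 0 -3.0 0"

```text
t: 9.3
position: [0.5146, -0.1048, 0.3635]
orientation: [-180.0, 0.0, -141.5]
force: [-0.3, -0.2, 0.1]
grip_width: 0.0884
```

Run:
```python
from h import *
i=snap('top','t4')['img'][:,:,::-1]
cv2.imwrite('pics/t4c.png',cv2.resize(i[180:245,195:275],None,fx=9,fy=9,interpolation=cv2.INTER_CUBIC))
i=snap('scene','s5')['img'][:,:,::-1]
cv2.imwrite('pics/s5c.png',cv2.resize(i[235:300,280:350],None,fx=9,fy=9,interpolation=cv2.INTER_CUBIC))
```

```text
(no output)
```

View pics/t4c.png

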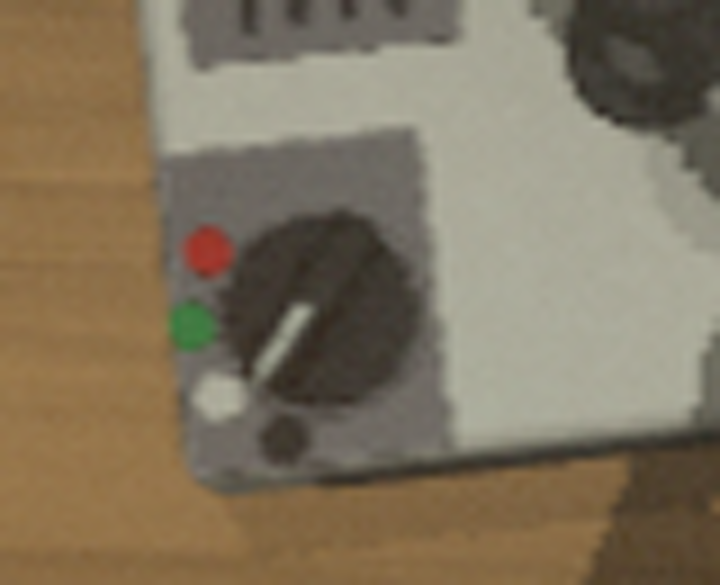

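View pics/s5c.png

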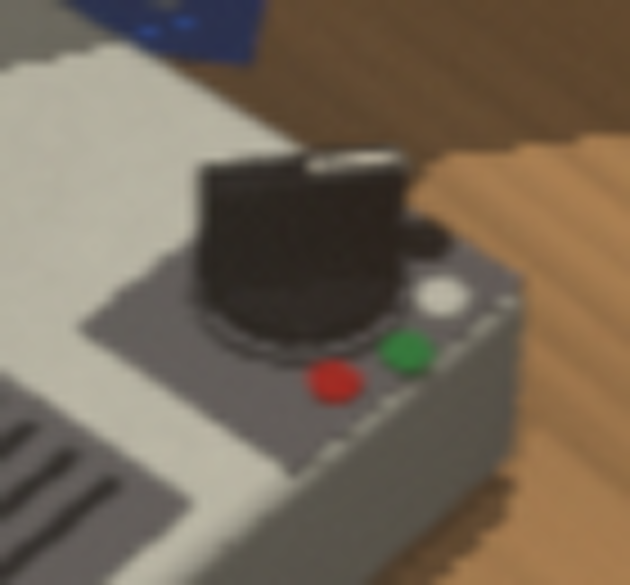

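Run:
```python
from h import *
from scipy.optimize import least_squares
T=load('t4');S=load('s5')
for c,off,P,line in((T,(195,180),[(207,250),(192,325),(218,397),(285,440)],[(308,310),(258,378)]),(S,(280,235),[(336,382),(409,352),(442,297),(425,241)],[(305,163),(405,158)])):
    M=np.array([plane(c,u/9+off[0]-.44,v/9+off[1]-.44,.085)[:2] for u,v in P])
    r=least_squares(lambda q:np.hypot(*(M-q).T)-.042,M.mean(0)-[0,.04]); k=r.x
    print(k.round(4),r.fun.round(4),np.degrees(np.arctan2(*(M-k).T[::-1])).round(1))
    L=np.array([plane(c,u/9+off[0]-.44,v/9+off[1]-.44,.134)[:2] for u,v in line]); d=L[1]-L[0]
    print(L.round(4),np.degrees(np.arctan2(*d[::-1])).round(1),np.degrees(np.arctan2(*(L[1]-k)[::-1])))
    print('green',M[1])
```

```text
[0.6152 0.155 ] [ 0.0004 -0.0005  0.0002  0.0001] [ 62.1  96.5 131.  166.5]
[[0.6116 0.1547]
 [0.5899 0.1693]] 146.0 150.43896099088576
green [0.61048707 0.19622798]
[0.6154 0.1506] [-0.0003  0.0002  0.0002 -0.0003] [ 63.4  97.8 132.3 165.4]
[[0.6152 0.1512]
 [0.5914 0.168 ]] 144.6 144.09134892557591
green [0.60969095 0.19242157]
```

```bash
python3 -c "
from h import *
print(plan([.6153,.153,.34],145.3,10))"
```

```text
[[-2.39, 1.4, 0.25, np.float64(0.128)], [-2.19, 1.69, 0.25, np.float64(0.128)], [-1.96, 1.96, 0.25, np.float64(0.128)], [-1.69, 2.19, 0.25, np.float64(0.128)], [-1.4, 2.39, 0.25, np.float64(0.128)]]
[[-1.08, 2.55, 0.26, np.float64(0.128)], [-0.75, 2.66, 0.25, np.float64(0.128)], [-0.4, 2.74, 0.26, np.float64(0.128)], [-0.05, 2.76, 0.25, np.float64(0.128)], [0.31, 2.75, 0.26, np.float64(0.128)]]
(array([0.61532837, 0.15300208, 0.33997416]), np.float64(-214.87550514118632))
```

>>> drive_tool --pt "-2.4 1.4 0 0.128" --pt "-2.2 1.7 0 0.128" --pt "-1.95 1.95 0.3 0.128" --pt "-1.7 2.2 0.4 0.128" --pt "-1.4 2.4 0.5 0.128"

```text
t: 10.02
position: [0.565, 0.0255, 0.3489]
orientation: [180.0, -0.1, -178.5]
force: [0.3, -0.3, -0.0]
grip_width: 0.088
```

>>> drive_tool --pt "-1.1 2.55 1.0 0.128" --pt "-0.75 2.65 1.0 0.128" --pt "-0.4 2.75 1.0 0.128" --pt "-0.05 2.75 1.0 0.128" --pt "0.3 2.75 1.0 0.128"

```text
t: 10.65
position: [0.6152, 0.1542, 0.2986]
orientation: [-180.0, -0.1, 144.9]
force: [0.9, -0.6, -0.8]
grip_width: 0.0883
```

Run:
```python
from h import *
c=snap('wrist','w5');print(pose(),proj(c,[.6153,.153,.134]))
snap('scene','s6')
snap('top','t6')
```

```text
(array([0.6153997 , 0.15687736, 0.2966602 ]), np.float64(144.7005513837075)) [277.7366047 190.7174483]
```

View pics/w5.png

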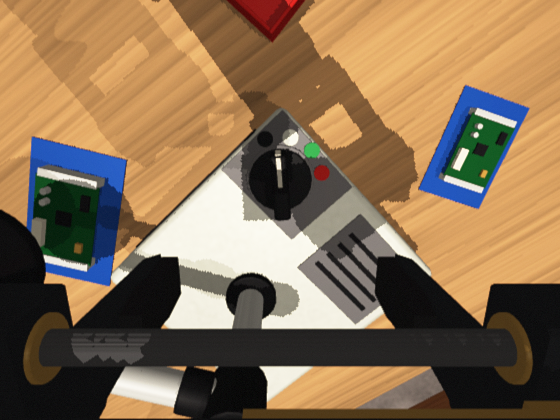

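View pics/t6.png

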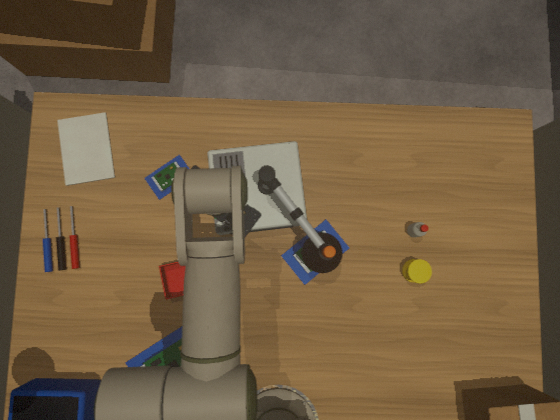

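Run:
```python
from h import *
T=load('t6');S=load('s6')
for c,z in((T,.302),(S,.28),(S,.302)):
    h=cv2.cvtColor(c['img'],cv2.COLOR_RGB2HSV); m=cv2.inRange(h,(3,180,90),(16,255,255))
    n,l,st,ce=cv2.connectedComponentsWithStats(m)
    for i in range(1,n):
        if 50<st[i,4]<250: print(z,st[i],ce[i].round(1),plane(c,*ce[i],z).round(4))
h=cv2.cvtColor(T['img'],cv2.COLOR_RGB2HSV)
cv2.imwrite('pics/t6c.png',cv2.resize(T['img'][200:300,260:370,::-1],None,fx=6,fy=6,interpolation=cv2.INTER_CUBIC))
cv2.imwrite('pics/s6c.png',cv2.resize(S['img'][150:300,180:400,::-1],None,fx=3.6,fy=3.6,interpolation=cv2.INTER_CUBIC))
W=load('w5');i=W['img'][100:240,210:370,::-1]; cv2.imwrite('pics/w5c.png',cv2.resize(i,None,fx=4.5,fy=4.5,interpolation=cv2.INTER_CUBIC))
```

```text
0.302 [ 70 235   9  34 223] [ 73.9 251.4] [0.4947 0.5028 0.302 ]
0.302 [323 246  13  12 116] [329.1 251.2] [ 0.5119 -0.1055  0.302 ]
0.28 [276 142  10  17 136] [280.7 149.4] [ 0.5109 -0.1135  0.28  ]
0.28 [472 362  28  33 214] [486.4 377.6] [0.6943 0.692  0.28  ]
0.302 [276 142  10  17 136] [280.7 149.4] [ 0.5322 -0.0859  0.302 ]
0.302 [472 362  28  33 214] [486.4 377.6] [0.7106 0.6975 0.302 ]
```

View pics/t6c.png

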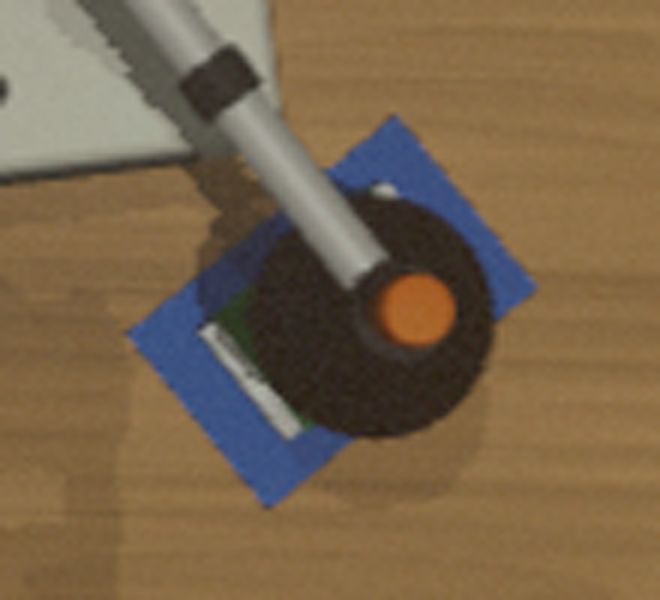

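View pics/w5c.png

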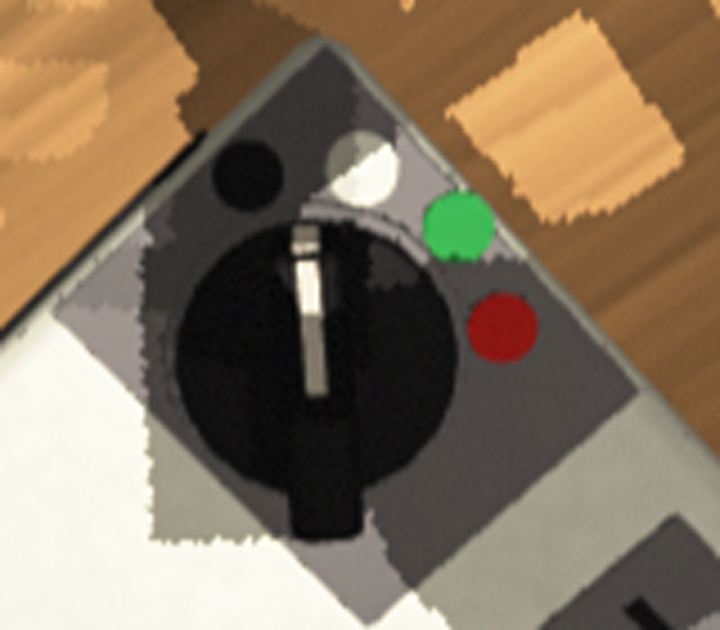

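View pics/s6c.png

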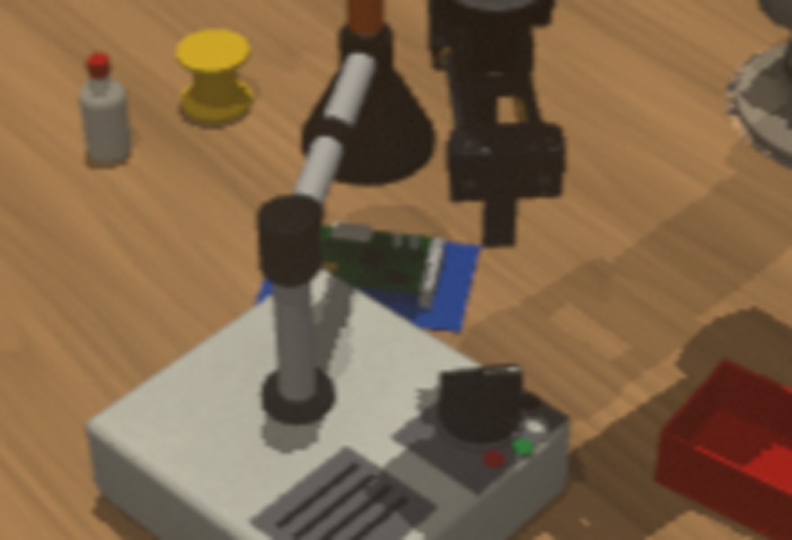

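Run:
```python
from h import *
from scipy.optimize import least_squares
W=load('w5'); f=lambda u,v,z: plane(W,u/4.5+210-.4,v/4.5+100-.4,z)[:2]
M=np.array([f(*p,.085) for p in [(503,327),(459,227),(363,168),(248,176)]])
r=least_squares(lambda q:np.hypot(*(M-q).T)-.042,[.615,.153]);k=r.x
print(k.round(4),r.fun.round(4),np.degrees(np.arctan2(*(M-k).T[::-1])).round(1))
a,b=f(307,257,.134),f(318,392,.134); print(a,b,np.degrees(np.arctan2(*(a-b)[::-1])), np.linalg.norm(a-b))
a,b=f(306,255,.134),f(328,537,.134); print('bar',a,b,(a+b)/2,np.degrees(np.arctan2(*(a-b)[::-1])), np.linalg.norm(a-b))
print('mat',np.mean([plane(W,*p,.002) for p in [(35,137),(127,158),(110,285),(15,262)]],0))
```

```text
[0.6158 0.1554] [ 0.     -0.0001  0.0001 -0.    ] [ 62.8  96.9 131.2 166. ]
[0.59075409 0.17035353] [0.61361095 0.15690916] 149.53600451662842 0.026517678347171197
bar [0.59033204 0.17041724] [0.63925824 0.14140187] [0.61479514 0.15590955] 149.3302135870161 0.056882907870194656
mat [ 0.51521719 -0.10073145  0.002     ]
```

The pointer points at about 147°, between black (166°) and white (131°). Green is at 97°, so the knob needs roughly 50° clockwise. I descend on the bar.

>>> drive_tool --pt "0 0 4.5 -0.027" --pt "0 0 4.5 -0.02" --pt "0 0 4.0 0" --pt "0 0 3.0 0" --pt "0 0 1.5 0"

```text
t: 11.42
position: [0.6147, 0.1524, 0.1236]
orientation: [-179.9, -0.1, 147.8]
force: [1.1, -0.3, 0.4]
grip_width: 0.088
```

Run:
```python
from h import *
print(pose()); c=snap('scene','s7'); cv2.imwrite('pics/s7c.png',cv2.resize(c['img'][180:320,220:400,::-1],None,fx=4,fy=4,interpolation=cv2.INTER_CUBIC))
```

```text
(array([0.61466706, 0.15241532, 0.12363294]), np.float64(147.84886196144396))
```

View pics/s7c.png

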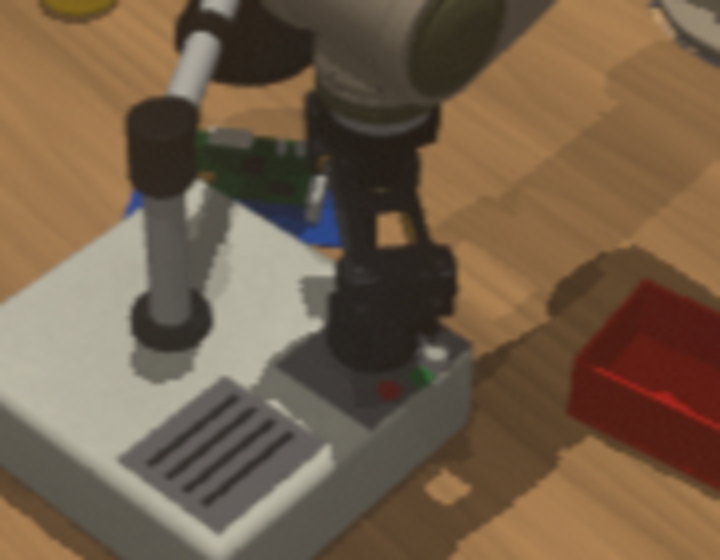

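>>> drive_tool --pt "0 0.15 0.8 0" --pt "0 0 0.8 0" --pt "0 0 0 0" --pt "0 0 0 0" --pt "0 0 0 0"

```text
t: 12.1
position: [0.6161, 0.1547, 0.1092]
orientation: [180.0, 0.0, 147.8]
force: [-0.8, -0.5, 0.6]
grip_width: 0.0884
```

>>> drive_tool --pt "0 0 0 0" --pt "0 0 0 0" --pt "0 0 0 0" --pt "0 0 0 0" --pt "0 0 0 0" --gripper 0 --force 25

```text
t: 12.72
position: [0.616, 0.1546, 0.1087]
orientation: [-180.0, -0.0, 147.8]
force: [-0.1, -0.6, -0.1]
grip_width: 0.0403
```

>>> drive_tool --pt "0 0 0 0" --pt "0 0 0 0" --pt "0 0 0 0" --pt "0 0 0 0" --pt "0 0 0 0"

```text
t: 13.35
position: [0.6167, 0.1556, 0.1089]
orientation: [179.8, 0.1, 147.8]
force: [4.3, 5.3, -1.9]
grip_width: 0.0151
```

>>> drive_tool --pt "0 0.08 0 0.09" --pt "0 0 0 0.09" --pt "0 0 0 0.09" --pt "0 0 0 0.09" --pt "0 0 0 0.09"

```text
t: 13.98
position: [0.6169, 0.156, 0.1088]
orientation: [179.9, -0.0, 121.9]
force: [3.7, 3.5, -2.3]
grip_width: 0.0151
```

>>> drive_tool --pt "0 0 0 0.09" --pt "0 0 0 0.09" --pt "0 0 0 0.09" --pt "0 0 0 0.09" --pt "0 0 0 0.08"

```text
t: 14.6
position: [0.6172, 0.1561, 0.1088]
orientation: [179.9, -0.1, 96.7]
force: [4.4, 4.4, -1.5]
grip_width: 0.0147
```

>>> drive_tool --pt "0 0 0 0" --pt "0 0 0 0" --pt "0 0 0 0" --pt "0 0 0 0" --pt "0 0 0 0"

```text
t: 15.22
position: [0.6172, 0.1561, 0.1088]
orientation: [179.9, -0.1, 96.8]
force: [4.1, 4.0, -2.0]
grip_width: 0.0149
```

Run:
```python
from h import *
o=arm.get_obs();print(pose(),o['force'],o['torque'])
```

```text
(array([0.61716493, 0.15605752, 0.10883715]), np.float64(96.82186216774716)) [ 4.10018807  3.96133185 -1.95747772] [ 0.54174545 -0.67947865 -0.04622058]
```

Now release the knob, lift, and look.

>>> drive_tool --pt "0 0 0 0" --pt "0 0 0 0" --pt "0 0 0 0" --pt "0 0 0 0" --pt "0 0 0 0" --gripper 100

```text
t: 15.85
position: [0.6164, 0.1553, 0.1088]
orientation: [-180.0, 0.0, 96.8]
force: [1.0, 0.0, -0.5]
grip_width: 0.0628
```

>>> drive_tool --pt "0 0 0 0" --pt "0 0 -2.0 0" --pt "0 0 -4.5 0" --pt "0 0 -6.0 0" --pt "0 0 -6.0 0"

```text
t: 16.48
position: [0.616, 0.1553, 0.2957]
orientation: [-180.0, -0.0, 96.8]
force: [0.7, -0.1, -0.2]
grip_width: 0.088
```

Run:
```python
from h import *
W=snap('wrist','w6'); print(pose(),proj(W,[.6155,.154,.134]))
```

```text
(array([0.61748429, 0.15543981, 0.30465563]), np.float64(96.8238768089097)) [278.60422068 190.52115453]
```

View pics/w6.png

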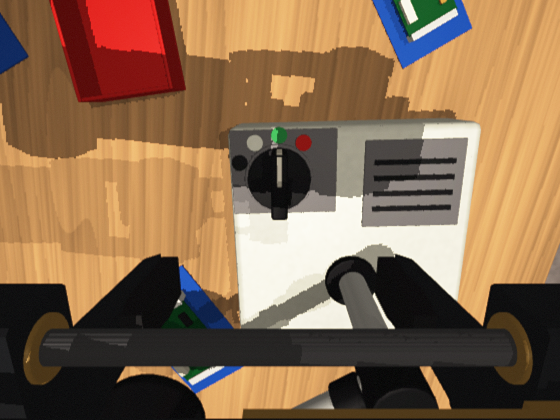

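Run:
```python
from h import *
W=load('w6');i=W['img'][110:235,210:350,::-1]; cv2.imwrite('pics/w6c.png',cv2.resize(i,None,fx=5,fy=5,interpolation=cv2.INTER_CUBIC))
```

```text
(no output)
```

View pics/w6c.png

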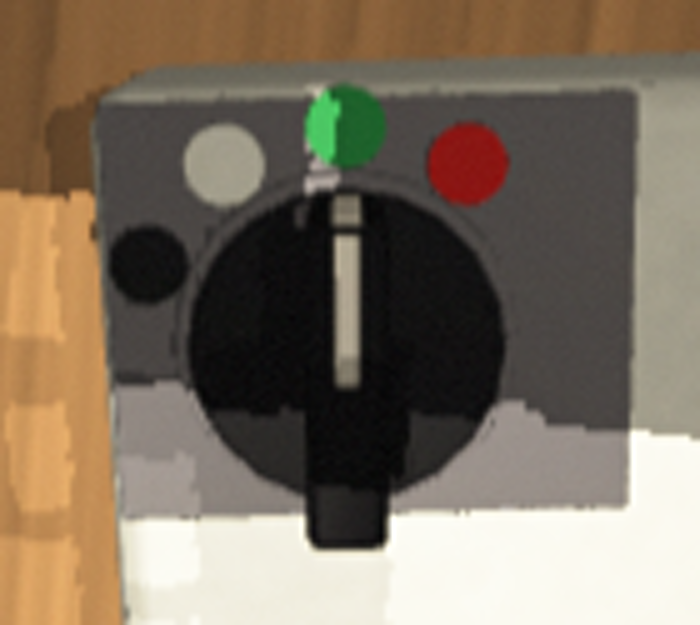

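>>> drive_tool --pt "0 0 0 0" --pt "0 0 0 0" --pt "0 0 0 0" --pt "0 0 0 0" --pt "0 0 0 0"

```text
t: 17.15
position: [0.6164, 0.1553, 0.2934]
orientation: [-180.0, -0.0, 96.8]
force: [0.3, 0.2, 0.2]
grip_width: 0.0883
```

Run:
```python
from h import *
T=snap('top','t8');A=load('top0')
for nm,c in(('before',A),('after',T)):
    h=cv2.cvtColor(c['img'],cv2.COLOR_RGB2HSV)
    for n,lo,hi,z in(('orange',(3,180,90),(16,255,255),.302),('yellow',(22,180,90),(32,255,255),.062)):
        k,l,st,ce=cv2.connectedComponentsWithStats(cv2.inRange(h,lo,hi))
        for i in range(1,k):
            if 80<st[i,4]<700 and st[i,0]>150: print(nm,n,st[i],plane(c,*ce[i],z)[:2].round(4))
cv2.imwrite('pics/t8b.png',T['img'][:,:,::-1])
W=snap('wrist','w8');cv2.imwrite('pics/w8c.png',cv2.resize(W['img'][110:235,210:350,::-1],None,fx=4,fy=4))
```

```text
before orange [175 222  13  12 126] [0.5588 0.2532]
before yellow [402 259  30  25 564] [ 0.4677 -0.398 ]
after orange [323 246  13  12 113] [ 0.5119 -0.1056]
after orange [159 262  26  35 502] [0.4399 0.2656]
after yellow [402 259  30  25 565] [ 0.4676 -0.398 ]
```

View pics/t8b.png

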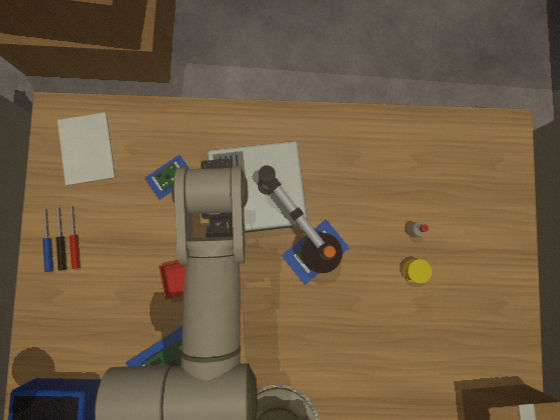

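View pics/w8c.png

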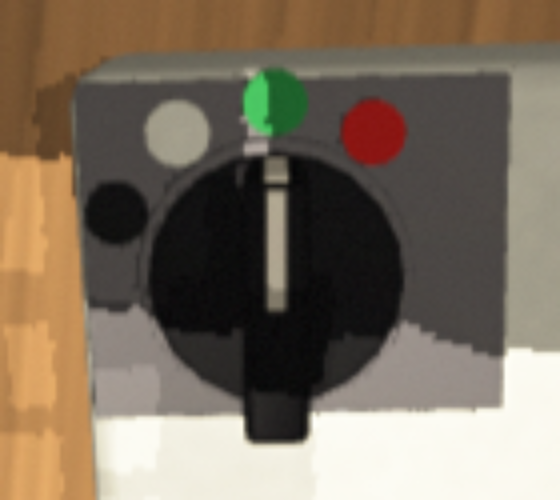

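The pointer sits at green, but at the start it rested between two marks. So I'll check that it is really clicked in: turn it about 6° past green, let go, and see whether it snaps back.

>>> drive_tool --pt "0 0 5.5 0" --pt "0 0 5.5 0" --pt "0 0 4.5 0" --pt "0 0 2.0 0" --pt "0 0 1.0 0"

```text
t: 17.88
position: [0.6161, 0.1553, 0.1077]
orientation: [-179.9, -0.0, 96.8]
force: [1.0, -1.1, 0.3]
grip_width: 0.0881
```

>>> drive_tool --pt "0 0 0 0" --pt "0 0 0 0" --pt "0 0 0 0" --pt "0 0 0 0" --pt "0 0 0 0" --gripper 0

```text
t: 18.5
position: [0.6164, 0.1553, 0.109]
orientation: [180.0, 0.0, 96.8]
force: [0.2, -0.2, -0.5]
grip_width: 0.0402
```

>>> drive_tool --pt "0 0 0 0" --pt "0 0 0 0" --pt "0 0 0 0" --pt "0 0 0 0.05" --pt "0 0 0 0.05"

```text
t: 19.12
position: [0.6173, 0.1553, 0.1088]
orientation: [179.9, -0.0, 91.0]
force: [5.6, 0.7, -2.0]
grip_width: 0.0147
```

>>> drive_tool --pt "0 0 0 0" --pt "0 0 0 0" --pt "0 0 0 0" --pt "0 0 0 0" --pt "0 0 0 0" --gripper 100

```text
t: 19.75
position: [0.6164, 0.1553, 0.1088]
orientation: [-180.0, 0.0, 91.1]
force: [0.0, 0.9, 0.6]
grip_width: 0.0626
```

>>> drive_tool --pt "0 0 0 0" --pt "0 0 -2.0 0" --pt "0 0 -4.5 0" --pt "0 0 -6.0 0" --pt "0 0 -6.0 0"

```text
t: 20.38
position: [0.616, 0.1553, 0.2957]
orientation: [-180.0, -0.0, 91.1]
force: [0.5, 0.5, 0.3]
grip_width: 0.088
```

Run:
```python
from h import *
W=snap('wrist','w9');cv2.imwrite('pics/w9c.png',cv2.resize(W['img'][100:240,200:360,::-1],None,fx=5,fy=5)[:600]);print(pose())
```

```text
(array([0.61745371, 0.15546284, 0.3046682 ]), np.float64(91.09899897802919))
```

View pics/w9c.png

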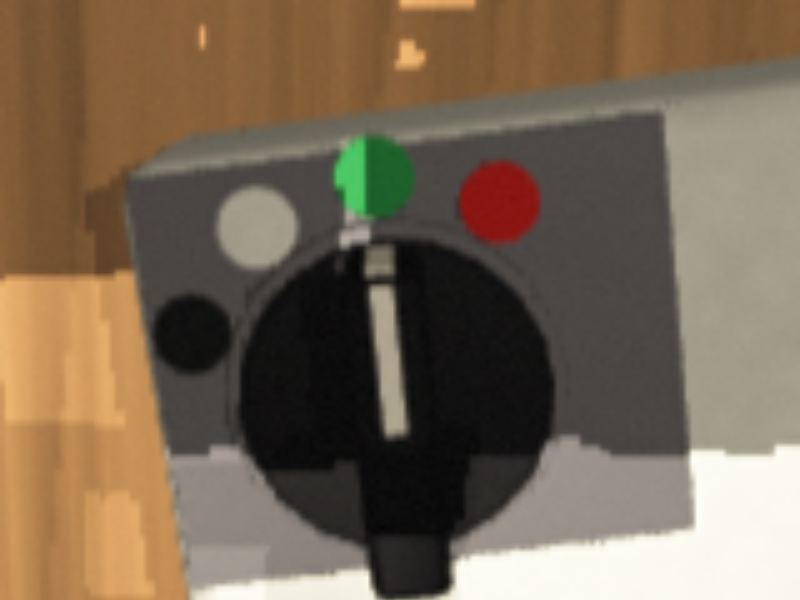

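With the tool at 91.1°, the pointer has snapped back about 5–6° and points at the green mark (crop pixels (380,260) and (375,177)). It is seated in the detent, and the gripper is clear, so I hand in.

Run:
```python
from h import *
T=snap('top','t9')
h=cv2.cvtColor(T['img'],cv2.COLOR_RGB2HSV)
k,l,st,ce=cv2.connectedComponentsWithStats(cv2.inRange(h,(3,180,90),(16,255,255)))
print([plane(T,*ce[i],.302)[:2].round(4) for i in range(1,k) if 80<st[i,4]<200 and st[i,0]>250])
print(arm.close_job(), arm.get_obs()['t'])
```

```text
[array([ 0.512 , -0.1057])]
the job is handed in; nothing more can be done
the job is handed in; nothing more can be done
```

The hood is over the middle-sized green board, the knob's pointer is clicked in at the green mark, and I handed the job in at about 20.5 s of the 61 s. No verdict was reported.

- **Hood:** I swung it by the orange handle. The last check put the handle at (0.512, -0.106) and the board at about (0.516, -0.102). That is about 0 mm off along the swing and roughly 5 mm off radially. The radial part can't be adjusted, because the board lies slightly inside the hood's circle.
- **Knob:** I turned it clockwise to green. To check the click, I turned it about 6° past green and let go, and it snapped back to the mark.
- **Bystanders:** The yellow spool's position is unchanged to within 0.1 mm. I compared the bottle only by eye in the top view, and it looks unmoved. The red bin was partly hidden by the arm in the last top views. It showed no sign of movement, and the arm never came near it at low height.
- **What disagreed:** At the start the pointer looked about halfway between black and white (around 147°), not on a mark as described. While swinging the hood, the gripper felt a steady 8–15 N, mostly a pull inward towards the pivot. This suggests my pivot estimate was a few mm off, and the handle slid slightly in the pads.

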